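# Lock the tabbed stopper into the topping canister

### The job

Close the square topping canister: take the grey stopper with the two red side tabs off its white rest and lower it gently through the keyhole in the canister's top until its disc lies flat on the deck. Keeping both tabs squeezed, turn it clockwise (seen from above) until you feel it come up against its stop, without forcing it, then let go so that both tabs spring out into the notches of the orange ring and the stopper is locked. Leave the other things on the counter where they are.

Things in the scene. Friction and masses are not known exactly. Their poses are not given: they have to be found in the camera images.
- stopper: the loose stopper, 0.1 to 0.2 kg, upright in the rest. Origin: centre of the underside of its grey disc (radius 27 mm, 8 mm thick); z up. A black core, 24 mm in x by 30 mm in y, rises to z 44 between two red upright tabs at +y and -y. Same after a half turn. Two grey ears, 8 mm wide, stand out of the disc along +x and -x to 32 mm from the axis, z 2 to 8; they meet the ring's stops
- crossbar (a point): centre of the end of the stopper's stem, 22 mm below its origin, stopper axes. White stem, radius 8 mm; at its end a crossbar 36 mm long in x, 10 mm wide in y, which lies 12.5 to 22 mm below the disc
- tab_left (a joint): squeeze of the red spring tab at the stopper's +y side: 0 = fully out, 0.006 m = fully in; spring 4 N out, 8.5 N in. Tab 24 mm wide (x), z 9.5 to 44, outer face at y 27 mm out, 21 mm in. At its foot a bolt, 8 mm wide, z 9.5 to 14.5, points outwards: tip 37 mm from the axis when out, 31 mm when in
- tab_right (a joint): the same for the tab at the -y side (outer face at y -27 mm out, -21 mm in)
- rest: the fixed white draining rest: a cup 60 mm across (wall 9 mm) and 40 mm high on a 90 mm square foot; the stopper's disc lies on its rim. Origin: centre of its underside, z up
- canister: the fixed square steel topping canister, 140 mm by 140 mm, foot 150 mm, white deck with its top at z 130. Origin: centre of its underside, z up; its x axis is the long axis of the keyhole slot, so the stopper enters with its x along this x, either way round. Deck and ring are rigid: press on them, or turn against the stops, with no more than about 25 N (at the stops some 0.7 Nm)
- mouth (a point): centre of the keyhole on the top of the deck, canister axes: a seated stopper has its origin here. Slot 39 mm (x) by 13 mm (y), with a 20 mm square in the middle for the stem, deck 10 mm thick, hollow below; the seated stopper can turn once its crossbar is under the deck
- ring_top (a point): point on the mouth's axis, 15 mm above the deck, level with the top of the orange lock ring (inner radius 33, outer 41 mm), which has two opposite notches 12 mm wide for the bolts. The ring's angle varies and is NOT measured: its stops end the stopper's clockwise (negative z) turn 0.75 to 1.25 rad from the entry; there, to within 2 mm, and nowhere else, the bolts can spring out
- scoop: bystander, to be left alone: steel spoon lying between rest and canister; origin at its underside
- cup: bystander, to be left alone: white cup, 80 mm across, 90 mm high; origin at its underside
- topping_jar: bystander, to be left alone: amber jar, 66 mm across, 100 mm high; origin at its underside
- plain_cap: bystander, to be left alone: plain white screw cap without tabs, 54 mm across, 16 mm high; origin at its underside
- bowl: bystander, to be left alone: blue bowl, 120 mm across, 50 mm high; origin at its underside
- cupcake0: bystander, to be left alone: green-iced cupcake, 68 mm across, 58 mm high; origin at its underside
- cupcake1: bystander, to be left alone: another green-iced cupcake; origin at its underside
There are look-alikes about, which are no part of the job. There is more than one size of the canister; the one meant has the size given above. Leave any purple look-alike of the stopper alone.

How it is judged:
By the outcome, as a careful person would: the job done as asked, in the order asked, and still so for the second after the job is handed in, with the robot touching nothing.
It also fails if it takes over 67 s, if anything falls off the work surface, if the arm or the gripper's body presses on something with over 40 N, if the wrist force passes 120 N, or if a joint passes its speed limit or range.

### The arm

A 7-joint arm with a two-finger parallel gripper is mounted at the origin on the work surface. World frame = base frame: x ahead of the robot, y to its left, z up, the work surface at z = 0. Lengths are in mm, angles in rad, forces in N, time in s.
With the tool pointing down it reaches from about 425 to 950 mm from the base axis. Payload 16.7 kg.
Tool frame: the origin (TCP) lies midway between the tips of the shut fingers; the grasp point (between the pads) lies 19 mm behind it (bot.pinch_z is the distance from the TCP to the grasp point, in mm); z points along the fingers, y is the direction in which the jaws open and shut (so a half turn about z gives the same grasp; the last joint's range is limited). The gripper opens to 94 mm and grips with 3 to 60 N. Pads are 16 mm wide; open, the fingers measure 119 mm over their backs; the gripper's body (75 mm by 177 mm) begins 78 mm behind the grasp point.
Start: joints at [-0.149, 0.426, 0.074, 1.606, -0.034, 1.111, -0.067], TCP at [674.962, -0.018, 205.467] pointing down, gripper open.
Joint ranges: [-2.85, 2.85], [-0.5, 2.14], [-1.23, 1.37], [0.21, 2.46], [-1.02, 4.16], [0.16, 2.05], [-2.73, 2.73]. Speed limits (rad/s): [1.89, 1.89, 2.39, 2.39, 3.01, 3.01, 3.01].

### API

Orientations are given as [roll, pitch, yaw] about the fixed x, y, z axes, in that order (R = Rz(yaw) Ry(pitch) Rx(roll)).
In Python, from rig import bot, capture, camera_info, find_in, spot_point gives the robot as it stands.
- The arm moves only by the tool play_rows, never from a script. Its argument "deltas" is a list of rows, each a list of 4 numbers: the shift along the world's x, y, z in units of 60 mm (1.0 is 60 mm), then the turn about the world's z in units of 10 degrees (1.0 is 10 degrees). In form: [[x, y, z, roll], ...]. A call has 1 to 12 rows; each row is the pose to reach, as a shift and turn from the pose commanded when the call began; what a row does not reach only later rows make up. A row lasts 1/8 s, in which the tool goes at most 62.5 mm and 10.7 degrees, less where a joint would pass 70% of its speed; a pose out of reach is approached as far as the arm can. A call with a gripper value outside its range is refused whole. "jaw" is the finger opening in mm, from 0 to 94, set as the call begins (left out, the last holds). The fingers move at their own pace and stop on an object; the grip force is fixed at half the most. Time passes only in rows, so rows that repeat a pose let the fingers close. It gives the time, the measured TCP pose, the force and the opening at its end, in the units of the state.
- bot.get_obs(): the state, without advancing time (a new reading comes with each control period).
- capture(name): name is "scene" or "side" or "wrist"; returns (picture, depth): 400x640x3 uint8, blue, green, red; 400x640 float32, mm along the optical axis (not along the pixel's ray), 0 where there is no reading.
- camera_info(name): a dict with "K" (3x3 intrinsics, pixels), "R" (3x3) and "t" (3): a world point X has camera coordinates R X + t. Camera axes: x right, y down, z forward; pixel columns grow to the right and rows downward; lengths in mm; the calibration is good to about 2 mm. The wrist camera is an equidistant fisheye: a pixel r from the principal point sees the ray r / f radians off the axis. A picture is of the moment at which its call begins: read the wrist's pose just before it. camera_info takes no time and is no camera call; for the wrist camera it gives the pose at the moment of the call.
- bot.sign_off(): hands the job in, once; it reports no verdict.
Trained networks look in the newest picture that a camera, given by its name, has taken for a name from the list of things; names that differ only in an ending like _2 or _b are one class to them, and where a whole thing is asked for, a point or a joint stands for the part that bears it (a point fixed in the world has none). Each returns a list of dicts, best first, with "confidence" (0 to 1); they miss things now and then, are a little off and sometimes report something else, mostly with a low value. They report only what shows in the picture. A call takes as long as a camera call. They do not tell look-alikes from the thing itself.
- find_in(camera, target): "centre" ([column, row] in pixels, amid what is visible of it).
- spot_point(camera, target): "centre" ([column, row] in pixels: a listed point, or the origin of a listed thing).
The state is a dict: "t": time; "joint_positions": joint angles; "joint_vel": joint speeds; "joint_torque": joint torques, N m; "tcp_pos": TCP position; "ee_rot": TCP orientation; "ft_force": force on the tool from outside, world axes, zero at the start; "moment": the same for the moment, N m; "finger_gap": opening from 0.0 (shut) to 1.0 (fully open).
Only numpy, scipy, OpenCV 4.12 (cv2) and the standard library are available. Lean on these libraries where they do the work, as an engineer would, in place of code of your own. Each camera call takes 0.05 s, during which the arm holds its last target. There are 200 camera calls.

## Working session

There is one attempt and no reset: what is moved stays moved. The work goes in short steps, Python scripts to look and compute and a tool call to move; the robot and the scene stay as the last step left them, time stands still between calls to the robot, and variables do not carry over. Pictures are saved under pics/ and viewed, about 8 in all and at most 12, crops included, and the job is handed in when it is done.

Besides the shell and the picture viewer there is one more tool, called after "Emit:" as name(argument=value, ...), one argument or row to a line, values as JSON. play_rows: Moves the arm, as the interface text tells. Its arguments: {"type":"object","properties":{"deltas":{"type":"array","items":{"type":"array","items":{"type":"number"}}},"jaw":{"type":"number"}},"required":["deltas"]}

```bash
mkdir -p pics; cat > h.py <<'E'
import numpy as np, cv2
from rig import bot, capture, camera_info, find_in, spot_point
def pix2world(cam, d, u, v, info=None):
    c=info or camera_info(cam); K=np.array(c["K"]);R=np.array(c["R"]);t=np.array(c["t"])
    u,v=np.atleast_1d(u).astype(float),np.atleast_1d(v).astype(float)
    if cam!="wrist":
        ray=np.stack([(u-K[0,2])/K[0,0],(v-K[1,2])/K[1,1],np.ones_like(u)],-1)
    else:
        x=(u-K[0,2])/K[0,0];y=(v-K[1,2])/K[1,1];th=np.hypot(x,y)+1e-9
        s=np.tan(th)/th; ray=np.stack([x*s,y*s,np.ones_like(u)],-1)
    P=ray*np.atleast_1d(d)[:,None]
    return (P-t)@R
def at_z(cam,u,v,z,info=None):
    c=info or camera_info(cam); R=np.array(c["R"]);t=np.array(c["t"]); o=-R.T@t
    p=pix2world(cam,[100.],[u],[v],c)[0]; k=(z-o[2])/(p[2]-o[2]); return o+k*(p-o)
E
python3 - <<'E'
from h import *
for cam in ["scene","side"]:
    im,d=capture(cam); cv2.imwrite(f"pics/{cam}0.png",im); np.savez(f"{cam}0.npz",im=im,d=d)
    for n in ["stopper","rest","canister"]:
        for r in find_in(cam,n)[:4]:
            u,v=r["centre"]; dd=d[int(v),int(u)]
            print(cam,n,np.round([u,v]),round(r["confidence"],2),np.round(pix2world(cam,dd,u,v)[0]) if dd>0 else None)
    for n in ["stopper","mouth","ring_top","rest","canister"]:
        for r in spot_point(cam,n)[:4]: print(cam,"pt",n,np.round(r["centre"]),round(r["confidence"],2))
print({k:v for k,v in bot.get_obs().items() if k in("t","tcp_pos","ee_rot","finger_gap")},bot.pinch_z)
E
```

```text
scene stopper [295. 237.] 0.73 [ 564. -140.   69.]
scene stopper [280. 203.] 0.7 [ 432. -117.   52.]
scene stopper [292. 256.] 0.48 [ 577. -157.   26.]
scene rest [293. 255.] 0.93 [ 579. -155.   31.]
scene canister [196. 175.] 0.82 [ 383. -290.  182.]
scene canister [407. 193.] 0.73 [755. -11. 308.]
scene canister [293. 242.] 0.73 [ 565. -148.   57.]
scene canister [345. 104.] 0.58 [261. 174. 161.]
scene pt stopper [292. 241.] 0.66
scene pt mouth [189. 146.] 0.83
scene pt mouth [402. 156.] 0.76
scene pt mouth [366.  82.] 0.62
scene pt ring_top [365.  77.] 0.91
scene pt ring_top [184. 139.] 0.9
scene pt ring_top [403. 153.] 0.87
scene pt rest [292. 253.] 0.87
scene pt canister [362. 133.] 0.73
scene pt canister [395. 192.] 0.67
scene pt canister [204. 201.] 0.63
side stopper [332. 193.] 0.81 [ 536. -134.   56.]
side stopper [359. 216.] 0.7 [424. -94.  52.]
side canister [440. 192.] 0.78 [ 247. -177.  154.]
side canister [265. 268.] 0.6 [459. 248. 129.]
side pt stopper [363. 223.] 0.79
side pt stopper [333. 196.] 0.65
side pt stopper [169. 360.] 0.35
side pt mouth [261. 249.] 0.85
side pt mouth [356. 304.] 0.62
side pt mouth [448. 158.] 0.62
side pt mouth [268. 219.] 0.54
side pt ring_top [263. 242.] 0.67
side pt ring_top [448. 154.] 0.67
side pt ring_top [358. 298.] 0.62
side pt ring_top [218. 224.] 0.51
side pt rest [329. 203.] 0.89
side pt rest [352. 150.] 0.67
side pt canister [433. 213.] 0.87
side pt canister [350. 364.] 0.82
side pt canister [269. 289.] 0.63
side pt canister [328. 204.] 0.59
{'t': 0.9, 'tcp_pos': array([ 6.74960992e+02, -5.78024527e-02,  2.05501232e+02]), 'ee_rot': array([ 3.14159111e+00, -2.38515371e-05,  1.57067837e+00]), 'finger_gap': 1.0020660442847291} 18.8
```

View pics/scene0.png

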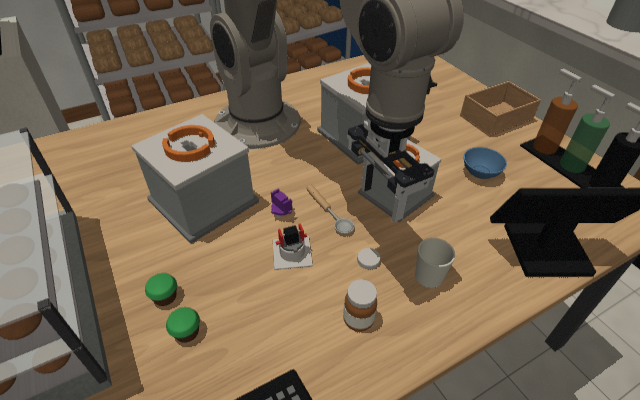

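View pics/side0.png

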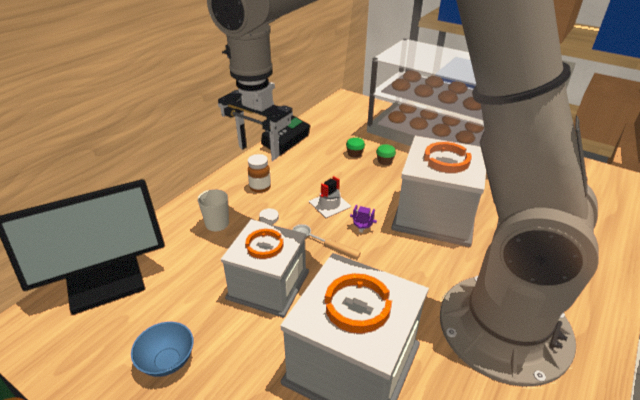

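Scene view: the red-tabbed stopper stands on the white rest at (291,240) and the purple look-alike is at (281,203), to be left alone. There are three canisters: scene (196,175), (345,105) and (400,175), which are (440,190), (358,320) and (265,265) in the side view. Next I measure their decks to tell the sizes apart.

```bash
python3 - <<'E'
from h import *
f=np.load("side0.npz"); im,d=f["im"],f["d"]
vv,uu=np.mgrid[0:400,0:640]; P=pix2world("side",d.ravel(),uu.ravel(),vv.ravel()).reshape(400,640,3)
hsv=cv2.cvtColor(im,cv2.COLOR_BGR2HSV)
org=((hsv[...,0]<15)&(hsv[...,0]>5)&(hsv[...,1]>200)&(hsv[...,2]>150))
for (u,v) in [(262,245),(358,303),(448,157)]:
    m=np.zeros((400,640),bool); m[v-35:v+35,u-42:u+42]=True
    q=P[m&org&(d>0)]; q=q[q[:,2]>np.percentile(q[:,2],60)-3]
    # deck: points around, white
    zt=np.percentile(q[:,2],90)
    m2=(np.hypot(P[...,0]-q[:,0].mean(),P[...,1]-q[:,1].mean())<150)&(abs(P[...,2]-(zt-15))<5)&(d>0)&(hsv[...,1]<60)
    pts=P[m2][:,:2].astype(np.float32); r=cv2.minAreaRect(pts)
    (cx,cy),rad=cv2.minEnclosingCircle(q[:,:2].astype(np.float32))
    print("ring",np.round([cx,cy,zt]),round(rad,1),"deck rect",np.round(r[0]),np.round(r[1]),round(r[2],1),np.median(P[m2][:,2]))
f=np.load("scene0.npz"); im2=f["im"]
a=cv2.resize(im2[185:275,240:350],None,fx=5,fy=5,interpolation=2)
b=cv2.resize(im[215:310,215:310],None,fx=4,fy=4,interpolation=2)
h=max(a.shape[0],b.shape[0]); pad=lambda x:cv2.copyMakeBorder(x,0,h-x.shape[0],0,0,0)
o=np.hstack([pad(a),pad(b)]); cv2.imwrite("pics/crop1.png",cv2.resize(o,None,fx=.85,fy=.85)); print(o.shape)
E
```

```text
ring [501. 197. 147.] 41.9 deck rect [502. 197.] [142. 144.] 13.5 129.98777704528644
ring [229. 267. 207.] 59.3 deck rect [227. 271.] [198. 195.] 5.0 187.4036283134022
ring [ 273. -274.  207.] 57.5 deck rect [ 272. -268.] [191. 196.] 15.7 187.0324438855094
(450, 930, 3)
```

View pics/crop1.png

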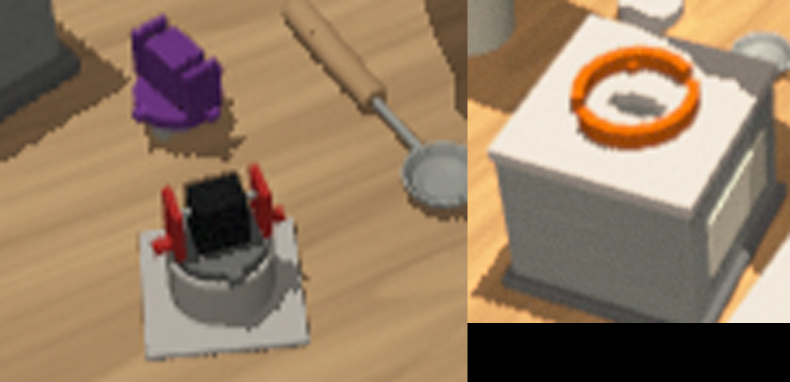

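The crop confirms that the red-tabbed stopper is on the white rest, and that the small canister (140 mm deck at z 130, side (265,265)) is the one meant. The other two have decks of about 195 mm. I'll move above the stopper.

Emit:
play_rows(
  deltas=[
    [-0.5, -0.6, 0, 0],
    [-1.0, -1.2, 0, 0],
    [-1.5, -1.9, 0, 0],
    [-1.75, -2.5, 0, 0],
    [-1.75, -2.5, 0, 0],
    [-1.75, -2.5, 0, 0],
  ],
  jaw=94,
)

```text
t: 1.65
tcp_pos: [570.3, -149.4, 205.6]
ee_rot: [3.141, -0.0, 1.571]
ft_force: [0.7, 0.6, 0.2]
finger_gap: 1.003
```

```bash
python3 - <<'E'
from h import *
ci=camera_info("wrist"); im,d=capture("wrist"); np.savez("w1.npz",im=im,d=d,R=ci["R"],t=ci["t"],K=ci["K"])
for n in ["stopper","rest","crossbar"]:
    for r in spot_point("wrist",n)[:3]: print(n,np.round(r["centre"]),round(r["confidence"],2),np.round(at_z("wrist",*r["centre"],40,ci),1))
vv,uu=np.mgrid[0:400,0:640]; P=pix2world("wrist",d.ravel(),uu.ravel(),vv.ravel(),ci).reshape(400,640,3)
hsv=cv2.cvtColor(im,cv2.COLOR_BGR2HSV)
near=(np.hypot(P[...,0]-570,P[...,1]+148)<60)&(d>0)
for nm,mk in [("red",((hsv[...,0]<8)|(hsv[...,0]>172))&(hsv[...,1]>150)),("black",hsv[...,2]<50)]:
    m=near&mk&(P[...,2]>45)
    q=P[m]; print(nm,len(q),np.percentile(q[:,2],[5,50,95]).round(1))
    top=q[q[:,2]>np.percentile(q[:,2],95)-3][:,:2].astype(np.float32); print(cv2.minAreaRect(top),top.mean(0))
    if nm=="red":
        t3=q[q[:,2]>np.percentile(q[:,2],95)-3]
        _,l,c=cv2.kmeans(top,2,None,(3,50,.1),5,cv2.KMEANS_PP_CENTERS); print(c, "mid",c.mean(0),"ang",np.degrees(np.arctan2(*(c[1]-c[0])[::-1])))
        for k in (0,1): print(cv2.minAreaRect(top[l.ravel()==k]))
o=bot.get_obs(); print(o["t"],o["tcp_pos"],o["ee_rot"],o["ft_force"],o["moment"])
cv2.imwrite("pics/w1.png",im)
E
```

```text
stopper [299. 181.] 0.82 [ 547.  -146.2   40. ]
stopper [196. 148.] 0.73 [ 425.6 -106.3   40. ]
crossbar [299. 177.] 0.82 [ 546.8 -142.2   40. ]
crossbar [389.  57.] 0.7 [648.2  -3.5  40. ]
crossbar [202. 150.] 0.68 [ 432.5 -108.9   40. ]
red 671 [ 54.5  83.6 337.2]
((571.5393676757812, -126.33392333984375), (11.990492820739746, 112.85803985595703), 84.06472778320312) [ 566.1574  -126.23234]
[[ 542.1186   -125.950745]
 [ 591.3981   -126.52804 ]] mid [ 566.7583   -126.239395] ang -0.67117107
((537.5287475585938, -126.04991149902344), (45.475406646728516, 1.8942811489105225), 0.2859095335006714)
((598.803466796875, -126.51054382324219), (11.556556701660156, 59.97694396972656), 78.53955841064453)
black 30798 [237.2 327.4 345.9]
((570.4136962890625, -130.39939880371094), (16.468713760375977, 117.83684539794922), 88.15831756591797) [ 572.07654 -127.21342]
1.85 [ 570.37595622 -148.93439106  205.31633665] [-3.14138657e+00 -2.63969177e-04  1.57230595e+00] [-0.79298228  0.31002788 -0.28961786] [0.02261532 0.01189747 0.05535131]
```

View pics/w1.png

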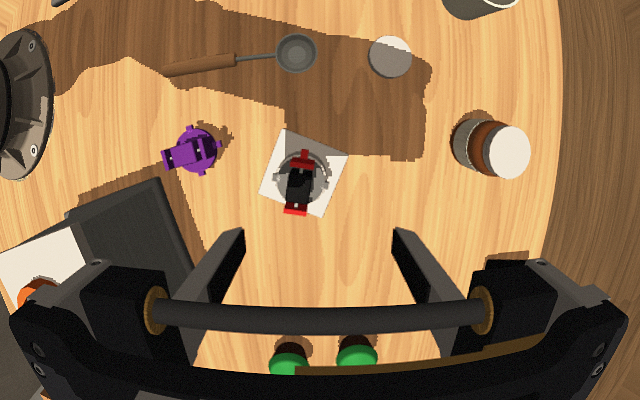

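Wrist view: the stopper is at (300,180) on its rest, with its red tabs at (304,158) and (296,210), so its tab axis is roughly world y. The jaws now open along world x, so about a quarter turn is needed.

```bash
cat > st.py <<'E'
from h import *
def stopper(f,ctr,z0,rad=50):
    im,d=f["im"],f["d"]; ci=dict(R=f["R"],t=f["t"],K=f["K"])
    vv,uu=np.mgrid[0:400,0:640]; P=pix2world("wrist",d.ravel(),uu.ravel(),vv.ravel(),ci).reshape(400,640,3)
    hsv=cv2.cvtColor(im,cv2.COLOR_BGR2HSV)
    near=(np.hypot(P[...,0]-ctr[0],P[...,1]-ctr[1])<rad)&(d>0)&(P[...,2]<z0+60)
    red=near&((hsv[...,0]<8)|(hsv[...,0]>172))&(hsv[...,1]>130)
    bl=near&(hsv[...,2]<60)&(hsv[...,1]<120)&(P[...,2]>z0+37)
    for nm,m in [("red",red&(P[...,2]>z0+38)),("black",bl)]:
        q=P[m]; print(nm,len(q),"z",np.percentile(q[:,2],[5,50,95]).round(1)); r=cv2.minAreaRect(q[:,:2].astype(np.float32)); print("  rect",np.round(r[0],1),np.round(r[1],1),round(r[2],1))
        if nm=="red":
            top=q[:,:2].astype(np.float32)
            _,l,c=cv2.kmeans(top,2,None,(3,50,.1),5,cv2.KMEANS_PP_CENTERS)
            R=[cv2.minAreaRect(top[l.ravel()==k]) for k in (0,1)]
            for r in R: print("  tab",np.round(r[0],1),np.round(r[1],1),round(r[2],1))
            a,b=np.array(R[0][0]),np.array(R[1][0]); v=b-a if b[1]>a[1] else a-b
            print("  mid",np.round((a+b)/2,1),"dist",np.hypot(*v).round(1),"yaxis ang deg",np.degrees(np.arctan2(v[1],v[0])).round(1))
    return P,hsv
E
python3 - <<'E'
from st import *
f=np.load("w1.npz"); P,hsv=stopper(f,(565,-148),40)
# rest cup / foot
m=(np.hypot(P[...,0]-565,P[...,1]+148)<75)&(hsv[...,1]<50)&(hsv[...,2]>120)&(P[...,2]>3)&(P[...,2]<20)
r=cv2.minAreaRect(P[m][:,:2].astype(np.float32)); print("foot",r,np.median(P[m][:,2]))
for z in (84,): print(at_z("wrist",304,158,z,f),at_z("wrist",296,210,z,f))
E
```

```text
red 300 z [79.9 84.  85.5]
  rect [ 548.7 -145.2] [55.2 23.5] 80.8
  tab [ 551.7 -130.1] [24.1 23.2] 84.2
  tab [ 545.3 -165.5] [13.2 22.8] 78.8
  mid [ 548.5 -147.8] dist 36.0 yaxis ang deg 79.8
black 638 z [82.6 84.2 85.3]
  rect [ 548.9 -144.7] [29.6 24.2] 80.1
foot ((548.6129760742188, -145.1239776611328), (88.66617584228516, 88.59272003173828), 68.15534210205078) 6.246766062922932
[ 555.09545329 -113.91660379   84.        ] [ 546.34673535 -167.33651325   84.        ]
```

Stopper: (549,-145), underside at z 40, tab axis at about 80°. Next is the keyhole direction and the wrist turn budget.

```bash
python3 - <<'E'
from h import *
for cam in ["side","scene"]:
    im,d=capture(cam); vv,uu=np.mgrid[0:400,0:640]; P=pix2world(cam,d.ravel(),uu.ravel(),vv.ravel()).reshape(400,640,3)
    # hole: pixels whose deck-plane intersection lies within r<31 of ring centre, but depth z below deck or dark
    c=camera_info(cam); R=np.array(c["R"]); o=-R.T@np.array(c["t"])
    D=P-o; k=(130-o[2])/D[...,2]; Q=o+k[...,None]*D
    ins=np.hypot(Q[...,0]-502,Q[...,1]-197)<30
    m=ins&(P[...,2]<126)&(d>0)
    q=Q[m][:,:2].astype(np.float32); print(cam,len(q),cv2.minAreaRect(q) if len(q)>5 else None, np.round(o))
    if len(q)>5:
        x=q-q.mean(0); w,v=np.linalg.eigh(x.T@x); print(np.degrees(np.arctan2(v[1,1],v[0,1])),np.sqrt(w/len(q)))
print(bot.get_obs()["joint_positions"].round(3))
E
```

```text
side 69 ((505.4815979003906, 199.221435546875), (44.82602310180664, 16.567588806152344), 9.094919204711914) [ -2. 738. 829.]
-164.04233 [ 4.1108193 10.036909 ]
scene 36 ((503.48834228515625, 195.67471313476562), (13.8295259475708, 29.264480590820312), 87.51036071777344) [1152. -409.  819.]
-167.092 [3.6584675 8.355062 ]
[ 0.045  0.288  0.125  1.808 -0.041  1.049  0.186]<stdin>:6: RuntimeWarning: divide by zero encountered in divide
<stdin>:6: RuntimeWarning: invalid value encountered in multiply
```

Emit:
play_rows(
  deltas=[
    [-0.35, 0.06, -0.2, 1],
    [-0.35, 0.06, -0.4, 2],
    [-0.35, 0.06, -0.5, 3],
    [-0.35, 0.06, -0.5, 3],
  ],
)

```text
t: 2.45
tcp_pos: [548.8, -146.2, 175.1]
ee_rot: [-3.141, -0.001, 2.094]
ft_force: [-0.8, 0.8, -0.3]
finger_gap: 1.0
```

```bash
python3 - <<'E'
from h import *
o=bot.get_obs(); print(o["t"],o["tcp_pos"],o["ee_rot"],o["joint_positions"].round(3))
E
```

```text
2.45 [ 548.81549045 -146.21698707  175.11135695] [-3.14104293e+00 -6.15956901e-04  2.09371225e+00] [ 0.117  0.283  0.037  1.882 -0.013  0.978  0.682]
```

Emit:
play_rows(
  deltas=[
    [0, 0.02, 0, 1],
    [0, 0.02, 0, 2],
    [0, 0.02, 0, 3],
    [0, 0.02, 0, 4],
    [0, 0.02, 0, 5],
    [0, 0.02, 0, 5.03],
    [0, 0.02, 0, 5.03],
  ],
)

```text
t: 3.32
tcp_pos: [549.1, -145.2, 175.6]
ee_rot: [-3.142, 0.0, 2.966]
ft_force: [0.2, -0.5, -0.2]
finger_gap: 1.003
```

```bash
python3 - <<'E'
from st import *
ci=camera_info("wrist"); o=bot.get_obs(); im,d=capture("wrist"); np.savez("w2.npz",im=im,d=d,R=ci["R"],t=ci["t"],K=ci["K"],tcp=o["tcp_pos"],rot=o["ee_rot"])
f=np.load("w2.npz"); print(o["t"],o["tcp_pos"],o["ee_rot"]); stopper(f,(549,-145),40)
for r in spot_point("wrist","stopper")[:2]: print(r, at_z("wrist",*r["centre"],40,ci))
cv2.imwrite("pics/w2.png",im)
E
```

```text
3.325 [ 549.07837554 -145.18943072  175.62488518] [-3.14155893e+00  1.56974940e-04  2.96634196e+00]
red 312 z [80.4 84.1 85.3]
  rect [ 548.  -145.1] [54.  24.2] 81.1
  tab [ 550.2 -130.8] [24.8 24.2] 80.5
  tab [ 545.6 -158.9] [25.7 23.6] 83.9
  mid [ 547.9 -144.8] dist 28.4 yaxis ang deg 80.8
black 714 z [81.  84.  85.2]
  rect [ 547.9 -145.1] [29.6 24.2] 80.6
{'centre': [327.4, 63.2], 'confidence': 0.85} [ 421.16274492 -112.97651305   40.        ]
{'centre': [318.3, 191.9], 'confidence': 0.6} [ 550.70443283 -145.11794797   40.        ]
```

View pics/w2.png

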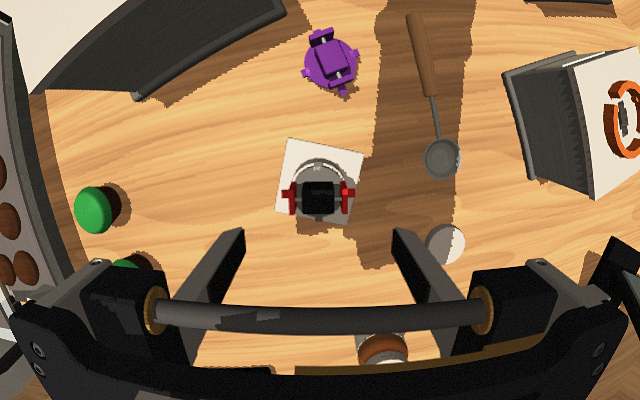

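Wrist view: the stopper is centred between the fingers at (318,197), with its tabs left and right facing the pads. I'll descend, close and lift.

Emit:
play_rows(
  deltas=[
    [-0.013, 0, -0.5, 0.06],
    [-0.013, 0, -1.0, 0.06],
    [-0.013, 0, -1.5, 0.06],
    [-0.013, 0, -1.8, 0.06],
    [-0.013, 0, -1.92, 0.06],
    [-0.013, 0, -1.92, 0.06],
    [-0.013, 0, -1.92, 0.06],
  ],
)

```text
t: 4.3
tcp_pos: [548.8, -145.3, 61.2]
ee_rot: [-3.141, 0.001, 2.982]
ft_force: [-0.5, 0.9, -0.7]
finger_gap: 0.996
```

Emit:
play_rows(
  deltas=[
    [0, 0, 0, 0],
    [0, 0, 0, 0],
    [0, 0, 0, 0],
    [0, 0, 0, 0],
    [0, 0, 0, 0],
    [0, 0, 0, 0],
    [0, 0, 0, 0],
    [0, 0, 0, 0],
  ],
  jaw=20,
)

```text
t: 5.3
tcp_pos: [548.2, -145.2, 60.6]
ee_rot: [-3.142, 0.0, 2.983]
ft_force: [-2.9, 1.3, 7.2]
finger_gap: 0.431
```

Both tabs are squeezed (opening about 40.5 mm). Now I lift straight up.

Emit:
play_rows(
  deltas=[
    [0, 0, 0.1, 0],
    [0, 0, 0.3, 0],
    [0, 0, 0.6, 0],
    [0, 0, 1.0, 0],
    [0, 0, 1.5, 0],
    [0, 0, 2.0, 0],
    [0, 0, 2.5, 0],
    [0, 0.3, 3.0, 0.2],
    [0, 0.8, 3.0, 0.5],
    [0, 1.4, 3.0, 0.8],
    [0, 2.0, 3.0, 1.1],
    [0, 2.0, 3.0, 1.1],
  ],
)

```text
t: 6.8
tcp_pos: [547.6, -21.3, 240.1]
ee_rot: [3.141, -0.0, -3.102]
ft_force: [0.3, 0.1, -2.1]
finger_gap: 0.435
```

Emit:
play_rows(
  deltas=[
    [0.1, 0.5, 0, 0.2],
    [0.2, 1.1, 0, 0.4],
    [0.3, 1.7, 0, 0.6],
    [0.4, 2.3, 0, 0.8],
    [0.45, 2.9, 0, 1.0],
    [0.45, 3.4, 0, 1.2],
    [0.45, 3.8, 0, 1.2],
    [0.45, 4.0, 0, 1.2],
    [0.45, 4.0, 0, 1.2],
    [0.45, 4.0, 0, 1.2],
  ],
)

```text
t: 8.05
tcp_pos: [575.4, 213.6, 240.2]
ee_rot: [-3.141, -0.0, -2.9]
ft_force: [0.1, 0.1, -1.7]
finger_gap: 0.432
```

```bash
cat > look.py <<'E'
import sys
from st import *
def mouth(f):
    P,hsv=None,None
    im,d=f["im"],f["d"]; ci=dict(R=f["R"],t=f["t"],K=f["K"]); o=-f["R"].T@f["t"]
    vv,uu=np.mgrid[0:400,0:640]; P=pix2world("wrist",d.ravel(),uu.ravel(),vv.ravel(),ci).reshape(400,640,3)
    hsv=cv2.cvtColor(im,cv2.COLOR_BGR2HSV)
    D=P-o
    with np.errstate(all="ignore"): Q=o+((130-o[2])/D[...,2])[...,None]*D
    r=np.hypot(Q[...,0]-502,Q[...,1]-197)
    dk=(r<110)&(d>0)&(abs(P[...,2]-130)<8)&(hsv[...,1]<60); print("deck z",np.median(P[...,2][dk]), "deck",cv2.minAreaRect(P[dk][:,:2].astype(np.float32)))
    og=(r<80)&(d>0)&(hsv[...,0]<16)&(hsv[...,1]>180)&(abs(P[...,2]-145)<4)
    q=P[og]; A=np.c_[2*q[:,:2],np.ones(len(q))]
    # outer/inner: centre from min enclosing circle of the ring top
    print("ring",len(q),np.median(q[:,2]),cv2.minEnclosingCircle(q[:,:2].astype(np.float32)))
    hole=(r<31)&(P[...,2]<124)&(d>0)
    h=Q[hole][:,:2].astype(np.float32); print("hole",len(h)); 
    if len(h)>20:
        rr=cv2.minAreaRect(h); print(" rect",rr); x=h-h.mean(0); w,v=np.linalg.eigh(x.T@x); print(" ang",np.degrees(np.arctan2(v[1,1],v[0,1]))%180,h.mean(0))
    return P,hsv,Q
if __name__=="__main__":
    n=sys.argv[1]
    ci=camera_info("wrist"); o=bot.get_obs(); im,d=capture("wrist"); np.savez(n+".npz",im=im,d=d,R=ci["R"],t=ci["t"],K=ci["K"],tcp=o["tcp_pos"],rot=o["ee_rot"])
    cv2.imwrite(f"pics/{n}.png",im); f=np.load(n+".npz"); print(o["t"],o["tcp_pos"],o["ee_rot"],o["joint_positions"].round(2),o["ft_force"].round(1),o["moment"].round(2),o["finger_gap"])
    mouth(f); print("held"); stopper(f,o["tcp_pos"][:2],o["tcp_pos"][2]-20)
    for r in spot_point("wrist","mouth")[:2]: print(r, at_z("wrist",*r["centre"],130,ci))
    for r in spot_point("wrist","ring_top")[:2]: print(r, at_z("wrist",*r["centre"],145,ci))
E
python3 look.py w3
```

```text
8.05 [575.35279854 213.61319661 240.18483348] [-3.14093812e+00 -2.18922108e-04 -2.90009852e+00] [-0.18  0.32 -0.35  1.69  0.12  1.15  1.25] [ 0.1  0.1 -1.7] [ 0.07 -0.06 -0.04] 0.43205943632417493
deck z 130.2756940460054 deck ((502.072265625, 195.72857666015625), (139.96498107910156, 140.19325256347656), 12.945272445678711)
ring 2052 145.19762329394686 ((502.11053466796875, 195.9619140625), 41.14234924316406)
hole 707
 rect ((501.9927673339844, 196.13063049316406), (37.52301788330078, 18.50162696838379), 13.6669340133667)
 ang 11.653549 [501.96414 195.97125]
held
red 847 z [260.1 263.6 265. ]
  rect [575.6 214.5] [24.5 42.8] 14.5
  tab [572.8 224.5] [24.2 21. ] 11.6
  tab [578.2 203.9] [24.4 20.6] 15.6
  mid [575.5 214.2] dist 21.3 yaxis ang deg 104.7
black 1710 z [260.8 263.6 272.7]
  rect [575.4 214.6] [24.4 44.2] 14.1
{'centre': [317.2, 117.6], 'confidence': 0.82} [501.80215568 195.32947391 130.        ]
{'centre': [318.9, 118.2], 'confidence': 0.46} [501.97081144 196.99091522 130.        ]
{'centre': [320.1, 120.5], 'confidence': 0.7} [503.52224169 198.4282137  145.        ]
```

View pics/w3.png

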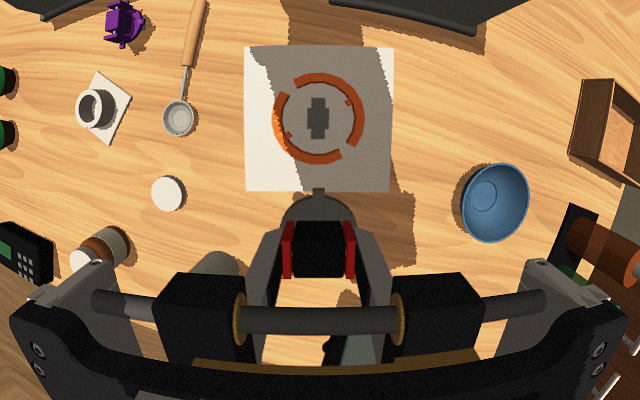

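Wrist view: the held stopper is at (318,248) and the ring with its keyhole at (318,118), slot upright, square with the tool. Mouth measures (502.0,195.9), deck angle 13°. I'll move above the mouth.

Emit:
play_rows(
  deltas=[
    [-0.3, -0.08, 0, -0.06],
    [-0.7, -0.18, 0, -0.06],
    [-1.05, -0.26, -0.1, -0.06],
    [-1.22, -0.3, -0.4, -0.06],
    [-1.223, -0.302, -0.8, -0.06],
    [-1.223, -0.302, -0.95, -0.06],
    [-1.223, -0.302, -1.0, -0.06],
    [-1.223, -0.302, -1.0, -0.06],
    [-1.223, -0.302, -1.0, -0.06],
    [-1.223, -0.302, -1.0, -0.06],
  ],
)

```text
t: 9.45
tcp_pos: [502.0, 196.8, 180.7]
ee_rot: [3.142, 0.001, -2.91]
ft_force: [0.0, 0.1, -2.3]
finger_gap: 0.431
```

```bash
cat > s.py <<'E'
from rig import bot, capture
import numpy as np
L=[]
for i in range(3):
    L.append(bot.get_obs()); 
    if i<2: capture("side")
for k in ("tcp_pos","ee_rot","ft_force","moment"): print(k,np.mean([o[k] for o in L],0).round(3),np.std([o[k] for o in L],0).round(3))
print(L[-1]["t"],L[-1]["finger_gap"]*94)
E
python3 s.py; python3 look.py w4 | grep -A20 held
```

```text
tcp_pos [501.971 196.738 180.591] [0.044 0.035 0.06 ]
ee_rot [-1.047  0.    -2.91 ] [2.962 0.    0.   ]
ft_force [ 0.681  0.171 -2.098] [0.471 0.701 0.158]
moment [ 0.092 -0.049 -0.015] [0.043 0.028 0.033]
9.55 40.54055847625774
held
red 855 z [200.4 203.9 205.2]
  rect [502.2 197.5] [25.1 42.6] 12.2
  tab [504.6 186.7] [24.5 19.7] 14.4
  tab [499.7 208. ] [25.  20.7] 10.3
  mid [502.1 197.4] dist 21.9 yaxis ang deg 102.9
black 1837 z [201.3 203.9 213.5]
  rect [501.9 197.5] [24.4 44.1] 12.7
```

View pics/w4.png

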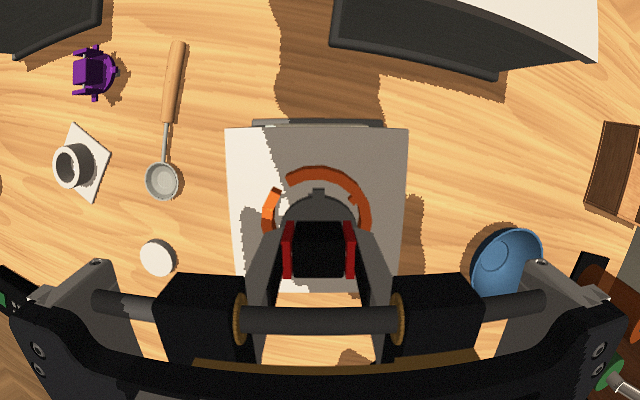

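Wrist view: the stopper is above the ring, with the ring centred at column 317 and the stopper at 318. TCP y is about 1.3 mm too far left, so I correct that and lower gently.

Emit:
play_rows(
  deltas=[
    [0, -0.021, 0, 0],
    [0, -0.021, -0.05, 0],
    [0, -0.021, -0.1, 0],
    [0, -0.021, -0.13, 0],
    [0, -0.021, -0.16, 0],
    [0, -0.021, -0.18, 0],
    [0, -0.021, -0.2, 0],
    [0, -0.021, -0.2, 0],
  ],
)

```text
t: 10.7
tcp_pos: [501.8, 195.4, 168.2]
ee_rot: [-3.142, -0.0, -2.91]
ft_force: [-0.7, 0.0, -1.7]
finger_gap: 0.433
```

```bash
python3 s.py
```

```text
tcp_pos [501.804 195.406 168.264] [0.017 0.012 0.043]
ee_rot [-3.142 -0.    -2.91 ] [0. 0. 0.]
ft_force [-0.521  0.15  -1.855] [0.269 0.263 0.141]
moment [ 0.096 -0.032 -0.018] [0.007 0.014 0.036]
10.8 40.73186271356919
```

Emit:
play_rows(
  deltas=[
    [0, 0, -0.05, 0],
    [0, 0, -0.1, 0],
    [0, 0, -0.15, 0],
    [0, 0, -0.19, 0],
    [0, 0, -0.22, 0],
    [0, 0, -0.245, 0],
    [0, 0, -0.265, 0],
    [0, 0, -0.265, 0],
  ],
)

```text
t: 11.8
tcp_pos: [501.8, 195.4, 152.3]
ee_rot: [-3.142, -0.0, -2.91]
ft_force: [0.7, -0.3, -1.2]
finger_gap: 0.432
```

```bash
python3 s.py
```

```text
tcp_pos [501.82  195.406 152.381] [0.024 0.007 0.047]
ee_rot [-3.142  0.    -2.91 ] [0. 0. 0.]
ft_force [ 0.264 -0.096 -1.353] [0.343 0.505 0.122]
moment [ 0.111 -0.056  0.04 ] [0.035 0.027 0.031]
11.9 41.00087741701951
```

Free all the way down. Now small steps to feel for the deck.

Emit:
play_rows(
  deltas=[
    [0, 0, -0.01, 0],
    [0, 0, -0.02, 0],
    [0, 0, -0.025, 0],
    [0, 0, -0.03, 0],
    [0, 0, -0.03, 0],
    [0, 0, -0.03, 0],
  ],
)

```text
t: 12.65
tcp_pos: [501.8, 195.4, 150.6]
ee_rot: [-3.142, -0.0, -2.91]
ft_force: [-0.7, 0.0, 1.8]
finger_gap: 0.435
```

```bash
python3 s.py
```

```text
tcp_pos [501.812 195.392 150.664] [0.02  0.006 0.014]
ee_rot [-3.142  0.    -2.91 ] [0. 0. 0.]
ft_force [-1.021 -0.591  1.539] [0.196 0.456 0.659]
moment [-0.032  0.253 -0.013] [0.011 0.016 0.024]
12.75 40.54862841968259
```

Emit:
play_rows(
  deltas=[
    [0, 0, -0.005, 0],
    [0, 0, -0.005, 0],
    [0, 0, -0.005, 0],
  ],
)

```text
t: 13.12
tcp_pos: [501.9, 195.4, 150.6]
ee_rot: [-3.141, 0.0, -2.91]
ft_force: [-3.6, -2.0, 8.3]
finger_gap: 0.433
```

```bash
python3 s.py
```

```text
tcp_pos [501.845 195.425 150.598] [0.012 0.009 0.004]
ee_rot [-3.141  0.    -2.91 ] [0. 0. 0.]
ft_force [-3.204 -1.459  7.715] [0.33  0.505 0.459]
moment [-0.278  0.692 -0.003] [0.021 0.032 0.037]
13.225 40.90772775455425
```

Seated at TCP z 150.6, as predicted, with about 9 N. I ease the press slightly and turn clockwise 38°, still short of the earliest stop.

Emit:
play_rows(
  deltas=[
    [0, 0, 0.003, -0.2],
    [0, 0, 0.003, -0.6],
    [0, 0, 0.003, -1.0],
    [0, 0, 0.003, -1.4],
    [0, 0, 0.003, -1.8],
    [0, 0, 0.003, -2.2],
    [0, 0, 0.003, -2.6],
    [0, 0, 0.003, -3.0],
    [0, 0, 0.003, -3.4],
    [0, 0, 0.003, -3.7],
    [0, 0, 0.003, -3.8],
    [0, 0, 0.003, -3.8],
  ],
)

```text
t: 14.72
tcp_pos: [502.1, 195.7, 150.7]
ee_rot: [3.141, 0.0, 2.711]
ft_force: [1.5, 0.3, 4.1]
finger_gap: 0.431
```

```bash
python3 s.py; python3 - <<'E'
from h import *
# ring gap angles from w3 (deck-frame)
f=np.load("w3.npz"); im,d=f["im"],f["d"]; ci=dict(R=f["R"],t=f["t"],K=f["K"])
vv,uu=np.mgrid[0:400,0:640]; P=pix2world("wrist",d.ravel(),uu.ravel(),vv.ravel(),ci).reshape(400,640,3)
x,y=P[...,0]-502.05,P[...,1]-196; r=np.hypot(x,y); a=np.degrees(np.arctan2(y,x))
m=(abs(P[...,2]-145)<4)&(d>0)
h,_=np.histogram(a[m&(r>34.5)&(r<40)],72,(-180,180)); print("gaps at",[(int(-180+5*i),int(h[i])) for i in range(72) if h[i]<10])
E
```

```text
tcp_pos [502.102 195.651 150.644] [0.017 0.001 0.018]
ee_rot [3.141 0.    2.711] [0. 0. 0.]
ft_force [1.209 1.197 4.015] [0.465 0.747 0.096]
moment [ 0.35  -0.296  0.015] [0.057 0.027 0.031]
14.825 40.747189889824966
gaps at [(-130, 0), (-125, 0), (-120, 2), (45, 6), (50, 0), (55, 0), (60, 2)]
```

The ring's notches measure about 55° (and −123°) and the bolts now stand at 65°, so I expect the stop in roughly 10°. I creep up to it.

Emit:
play_rows(
  deltas=[
    [0, 0, 0, -0.2],
    [0, 0, 0, -0.4],
    [0, 0, 0, -0.6],
    [0, 0, 0, -0.7],
    [0, 0, 0, -0.7],
  ],
)

```text
t: 15.45
tcp_pos: [501.9, 195.4, 150.6]
ee_rot: [3.141, 0.0, 2.587]
ft_force: [1.1, 0.6, 5.5]
finger_gap: 0.434
```

```bash
python3 s.py
```

```text
tcp_pos [501.903 195.414 150.615] [0.013 0.008 0.007]
ee_rot [3.141 0.    2.587] [0. 0. 0.]
ft_force [0.376 0.52  5.791] [0.619 0.03  0.242]
moment [ 0.172 -0.151  0.014] [0.023 0.013 0.044]
15.55 40.63580046261453
```

Emit:
play_rows(
  deltas=[
    [0, 0, 0, -0.1],
    [0, 0, 0, -0.1],
    [0, 0, 0, -0.1],
  ],
)

```text
t: 15.92
tcp_pos: [501.9, 195.4, 150.6]
ee_rot: [3.141, 0.0, 2.57]
ft_force: [0.7, 0.3, 6.0]
finger_gap: 0.434
```

```bash
python3 s.py
```

```text
tcp_pos [501.914 195.402 150.607] [0.01  0.009 0.004]
ee_rot [3.141 0.    2.57 ] [0. 0. 0.]
ft_force [0.976 0.482 5.739] [0.405 0.378 0.285]
moment [ 0.165 -0.137  0.039] [0.011 0.023 0.017]
16.025 40.95650962452012
```

Emit:
play_rows(
  deltas=[
    [0, 0, 0, -0.05],
    [0, 0, 0, -0.1],
    [0, 0, 0, -0.1],
    [0, 0, 0, -0.1],
  ],
)

```text
t: 16.52
tcp_pos: [502.0, 195.5, 150.6]
ee_rot: [3.141, 0.0, 2.552]
ft_force: [0.8, -0.1, 5.2]
finger_gap: 0.436
```

```bash
python3 s.py
```

```text
tcp_pos [501.957 195.459 150.607] [0.003 0.01  0.015]
ee_rot [3.141 0.    2.552] [0. 0. 0.]
ft_force [1.294 0.261 5.414] [0.5   0.283 0.475]
moment [ 0.247 -0.256  0.183] [0.003 0.021 0.026]
16.625 40.7596997429646
```

Emit:
play_rows(
  deltas=[
    [0, 0, 0, -0.05],
    [0, 0, 0, -0.05],
    [0, 0, 0, -0.05],
  ],
)

```text
t: 17.0
tcp_pos: [502.1, 195.6, 150.6]
ee_rot: [3.141, 0.0, 2.545]
ft_force: [2.9, 2.8, 4.9]
finger_gap: 0.434
```

```bash
python3 s.py
```

```text
tcp_pos [502.048 195.616 150.613] [0.011 0.008 0.003]
ee_rot [3.141 0.    2.545] [0. 0. 0.]
ft_force [2.406 1.98  5.152] [0.963 0.577 0.316]
moment [ 0.637 -0.679  0.188] [0.008 0.02  0.004]
17.1 40.82535248997794
```

Emit:
play_rows(
  deltas=[
    [0, 0, 0, -0.05],
    [0, 0, 0, -0.05],
    [0, 0, 0, -0.05],
  ],
)

```text
t: 17.48
tcp_pos: [502.1, 195.7, 150.6]
ee_rot: [3.141, 0.0, 2.536]
ft_force: [4.8, 3.7, 4.7]
finger_gap: 0.434
```

```bash
python3 s.py
```

```text
tcp_pos [502.126 195.701 150.626] [0.009 0.004 0.012]
ee_rot [3.141 0.    2.536] [0. 0. 0.]
ft_force [4.004 3.578 5.182] [0.777 0.234 0.356]
moment [ 0.99  -1.019  0.234] [0.026 0.018 0.004]
17.575 40.74675555573855
```

One ear meets its stop first and pushes the tool towards +x+y. I centre the tool by 0.3 mm in each and feel again.

Emit:
play_rows(
  deltas=[
    [0.005, 0.005, 0, 0],
    [0.005, 0.005, 0, 0],
    [0.005, 0.005, 0, 0],
  ],
)

```text
t: 17.95
tcp_pos: [502.2, 195.7, 150.6]
ee_rot: [3.142, 0.0, 2.536]
ft_force: [1.3, 2.4, 7.0]
finger_gap: 0.436
```

```bash
python3 s.py
```

```text
tcp_pos [502.162 195.722 150.607] [0.011 0.011 0.003]
ee_rot [3.142 0.    2.536] [0. 0. 0.]
ft_force [1.912 1.989 6.839] [0.482 0.512 0.314]
moment [ 0.614 -0.543  0.266] [0.017 0.038 0.038]
18.05 40.84614661326868
```

Emit:
play_rows(
  deltas=[
    [0, 0, 0, -0.05],
    [0, 0, 0, -0.05],
    [0, 0, 0, -0.05],
  ],
)

```text
t: 18.42
tcp_pos: [502.3, 195.9, 150.6]
ee_rot: [3.141, 0.0, 2.527]
ft_force: [3.6, 3.1, 6.2]
finger_gap: 0.432
```

```bash
python3 s.py
```

```text
tcp_pos [502.302 195.893 150.621] [0.023 0.011 0.014]
ee_rot [3.141 0.    2.527] [0. 0. 0.]
ft_force [3.238 3.109 5.893] [0.457 0.482 0.487]
moment [ 0.791 -0.787  0.262] [0.008 0.031 0.011]
18.525 41.009666764711426
```

Emit:
play_rows(
  deltas=[
    [0.006, 0.006, 0, -0.05],
    [0.006, 0.006, 0, -0.05],
    [0.006, 0.006, 0, -0.05],
  ],
)

```text
t: 18.9
tcp_pos: [502.5, 196.0, 150.6]
ee_rot: [-3.142, 0.0, 2.519]
ft_force: [1.6, 2.8, 8.0]
finger_gap: 0.433
```

```bash
python3 s.py
```

```text
tcp_pos [502.457 196.039 150.596] [0.008 0.018 0.003]
ee_rot [-3.142  0.     2.519] [0. 0. 0.]
ft_force [1.671 2.139 7.479] [0.458 0.533 0.61 ]
moment [ 0.521 -0.486  0.324] [0.008 0.005 0.027]
19.0 41.01927323202016
```

Emit:
play_rows(
  deltas=[
    [0, 0, 0, -0.05],
    [0, 0, 0, -0.05],
    [0, 0, 0, -0.05],
  ],
)

```text
t: 19.38
tcp_pos: [502.5, 196.1, 150.6]
ee_rot: [-3.142, 0.0, 2.51]
ft_force: [2.0, 1.6, 6.4]
finger_gap: 0.434
```

```bash
python3 s.py; python3 - <<'E'
from h import *
ci=camera_info("wrist"); im,d=capture("wrist"); np.savez("w5.npz",im=im,d=d,R=ci["R"],t=ci["t"],K=ci["K"])
cv2.imwrite("pics/w5.png",cv2.resize(im[130:300,230:410],None,fx=4,fy=3.5,interpolation=2)[:600])
E
```

```text
tcp_pos [502.474 196.076 150.587] [0.011 0.009 0.006]
ee_rot [-3.142  0.     2.51 ] [0. 0. 0.]
ft_force [1.686 1.712 6.713] [0.456 0.077 0.554]
moment [ 0.562 -0.509  0.445] [0.019 0.013 0.043]
19.475 40.613865035455596
```

View pics/w5.png

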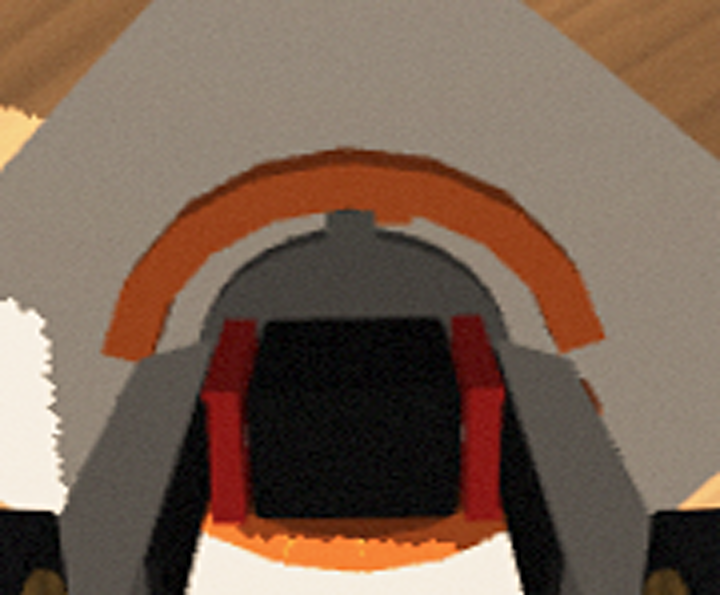

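The ear is against its stop (crop (350,220) against (390,215)), both sides now bear (0.45 Nm, sideways force no longer growing), and the ring gaps lie behind the two fingers. I ease the torque slightly, let go in place and check.

Emit:
play_rows(
  deltas=[
    [0, 0, 0.003, 0.03],
    [0, 0, 0.003, 0.03],
  ],
)

```text
t: 19.77
tcp_pos: [502.5, 196.1, 150.6]
ee_rot: [-3.142, -0.0, 2.515]
ft_force: [2.8, 3.6, 3.9]
finger_gap: 0.429
```

Emit:
play_rows(
  deltas=[
    [0, 0, 0, 0],
    [0, 0, 0, 0],
    [0, 0, 0, 0],
    [0, 0, 0, 0],
    [0, 0, 0, 0],
    [0, 0, 0, 0],
  ],
  jaw=75,
)

```text
t: 20.52
tcp_pos: [502.4, 196.0, 150.6]
ee_rot: [-3.141, -0.0, 2.515]
ft_force: [-0.2, 0.5, 0.7]
finger_gap: 0.797
```

```bash
python3 s.py; python3 - <<'E'
from st import *
ci=camera_info("wrist"); im,d=capture("wrist"); np.savez("w6.npz",im=im,d=d,R=ci["R"],t=ci["t"],K=ci["K"])
stopper(np.load("w6.npz"),(502,196),130,45)
cv2.imwrite("pics/w6.png",cv2.resize(im[130:300,230:410],None,fx=4,fy=3.5,interpolation=2)[:600])
E
```

```text
tcp_pos [502.426 196.032 150.601] [0.002 0.016 0.004]
ee_rot [-3.141 -0.     2.515] [0. 0. 0.]
ft_force [-0.129 -0.136  0.429] [0.057 0.502 0.472]
moment [ 0.047 -0.09  -0.015] [0.02  0.009 0.003]
20.625 74.99016644568214
red 897 z [169.8 174.1 175.2]
  rect [502.4 195.7] [76.1 24.8] 55.5
  tab [513.6 212.3] [35.9 24.8] 53.5
  tab [491.3 179.2] [36.2 24.5] 54.2
  mid [502.4 195.7] dist 39.9 yaxis ang deg 56.1
black 2254 z [169.4 174.2 184.8]
  rect [502.4 195.8] [78.5 24.3] 55.7
```

View pics/w6.png

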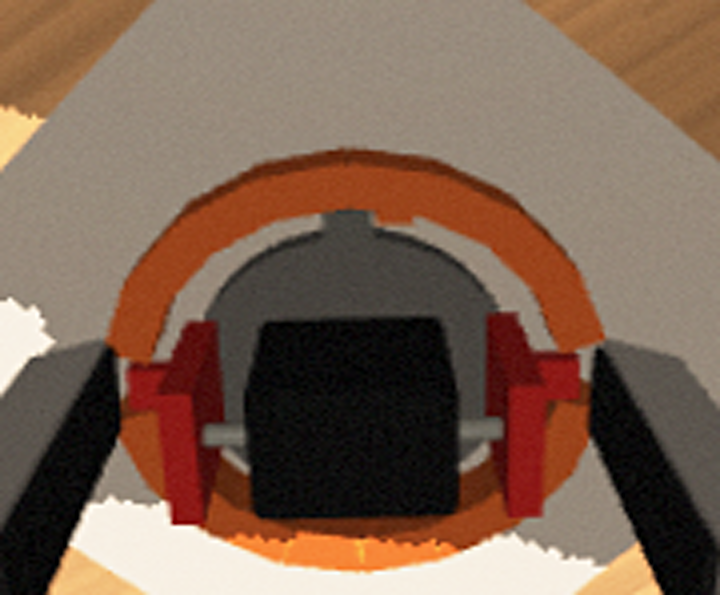

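Both tabs have sprung out and their bolts sit in the ring's notches (crop (150,380) and (560,375)). I retreat straight up and do a last check.

Emit:
play_rows(
  deltas=[
    [0, 0, 0.1, 0],
    [0, 0, 0.4, 0],
    [0, 0, 0.8, 0],
    [0, 0, 1.2, 0],
    [0, 0, 1.5, 0],
    [0, 0, 1.5, 0],
    [0, 0, 1.5, 0],
    [0, 0, 1.5, 0],
  ],
)

```text
t: 21.68
tcp_pos: [502.1, 195.9, 239.8]
ee_rot: [-3.14, -0.001, 2.515]
ft_force: [-0.7, 0.1, -0.7]
finger_gap: 0.798
```

```bash
python3 - <<'E'
from st import *
ci=camera_info("wrist"); o=bot.get_obs(); im,d=capture("wrist"); np.savez("w7.npz",im=im,d=d,R=ci["R"],t=ci["t"],K=ci["K"])
print(o["t"],o["tcp_pos"],o["ft_force"]); P,hsv=stopper(np.load("w7.npz"),(502,196),130,45)
r=np.hypot(P[...,0]-502.2,P[...,1]-195.9); m=(d>0)&(r<45)&((hsv[...,0]<5)|(hsv[...,0]>174))&(hsv[...,1]>130)&(P[...,2]>138)&(P[...,2]<150)&(r>28)
q=P[m]; print("bolt radius",np.percentile(r[m],[90,99]),len(q)); a=np.degrees(np.arctan2(q[:,1]-195.9,q[:,0]-502.2))
for s in (a>0,a<0): print(s.sum(), a[s].mean() if s.any() else None, r[m][s].max() if s.any() else None)
cv2.imwrite("pics/w7.png",cv2.resize(im[110:290,220:420],None,fx=3.5,fy=3.3,interpolation=2))
E
```

```text
21.675 [502.07043357 195.87803664 239.81232094] [-0.71943932  0.10710941 -0.67291411]
red 408 z [169.3 174.1 175.3]
  rect [502.7 195.4] [54.2 24.9] 55.6
  tab [494.3 183. ] [24.4 24.8] 55.2
  tab [510.5 207.3] [25.8 24.1] 55.9
  mid [502.4 195.1] dist 29.2 yaxis ang deg 56.4
black 872 z [171.8 174.  175.1]
  rect [501.9 195.3] [30.3 24.5] 54.7
bolt radius [36.32452521 37.78871736] 136
68 56.04083544849364 36.703563702579046
68 -123.70666931336245 38.602988188039035
```

View pics/w7.png

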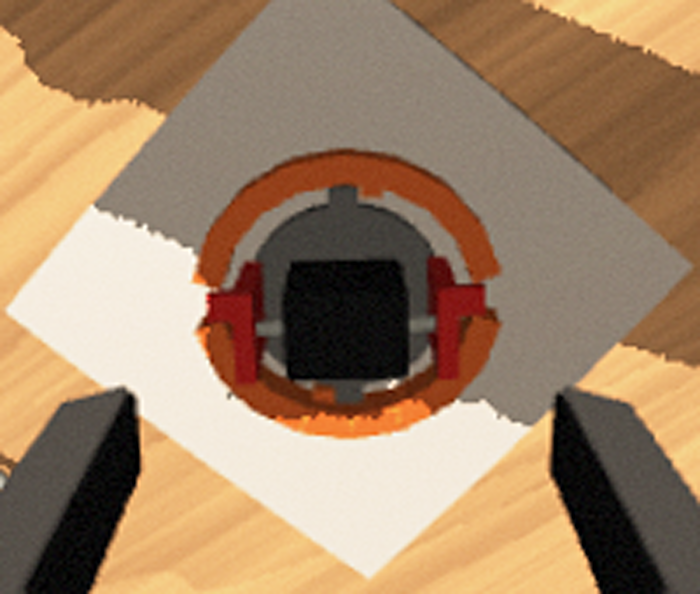

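The picture shows both bolts out in the notches ((225,300) and (465,298)) and the stopper upright on the deck. The tabs span 54 mm, the bolt tips reach about 37 mm and the core top is at z 174. I hand in.

```bash
python3 -c "
from rig import bot
print(bot.sign_off())"
```

```text
the job is handed in; nothing more can be done
None
```

The stopper is on the 140 mm canister and locked; I handed the job in at about 22 s of the 67 s allowed.

- **Lowering:** I took the red-tabbed stopper off its rest with both tabs squeezed. It went through the keyhole without touching and met the deck at the expected height, pressing with about 9 N.
- **Turning:** I turned it clockwise about 0.86 rad (tool angle). One ear met its stop first and pushed sideways with about 5 N, so I shifted the tool by 0.3 mm and again by about 0.4 mm in x and in y. After that both sides bore on the stops at about 0.45 Nm, and I eased off slightly before letting go.
- **Last checks:** Seen from above after backing off:
  - The tabs span 54 mm, which is fully out.
  - The bolt tips are about 37 and 38.5 mm from the axis, at 56° and −124°, inside the notches measured earlier.
  - The core top is at z 174, so the disc lies flat on the deck.
- **Gripper:** It is clear of everything, about 90 mm above where it let go.

No check failed. The only disagreements were under 1 mm, between the camera's and the arm's own position readings. The robot did not touch the other things; I took no final overview picture to confirm their positions.

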